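Clamp a circuit board in the repair fixture

TASK

Push the circuit board that carries the black heat sink along the bench until it sits flush against the aluminium fence, then push the orange jaw so that it slides the board along the fence, fully up against the red end stop, and is left snug against it. Only push, by the edge of the board's blue pallet: do not pinch or lift it, and keep the fingers off the heat sink. Leave the other board and everything else on the bench where it is, and finish clear of it all.

Things in the scene. Friction and masses are not known exactly. Their poses are not given: they have to be found in the camera images.
- board: Board to clamp: green circuit board on a blue pallet, 96 (x) x 110 (y) mm, 16 mm high, sides upright, about 0.4 kg, loose. Origin: centre of its underside, z up. Parts on it reach 39 mm up. Starts on the robot's side of the fixture, within 0.3 rad of square, left or right of the other board; a straight push along the fixture's +x brings it to the fence between jaw and end stop.
- heat_sink: The black finned heat sink fixed on that board, 44 x 44 x 21 mm; origin: centre of its underside, 18 mm above the bench, 4 mm to the -x side of the board's centre. Not to be touched.
- spare_board: The other board, on the same pallet (96 x 110 x 16 mm, origin and axes likewise), with a flat silver shield (to 28 mm high) in place of the heat sink. It lies beside the first one, 15 to 65 mm from it, loose; leave it.
- fixture: Clamping fixture, fixed, no base plate: boards slide on the bench. Origin: on the bench at the foot of the aluminium fence's face, which is the plane x = 0, y -0.21 to 0.19, 28 mm high, 22 mm thick; boards come from -x. Red end stop, 28 mm high: face at y = 0.165, x from -0.10 to 0. Clamped, the board's centre is at x = -0.048, y = 0.110, its axes along the fixture's.
- corner (a point): The inner corner, on the bench, where the fence's face meets the end stop's face: fixture frame (0, 0.165, 0).
- jaw (a joint): Travel of the orange jaw along the fixture's +y, towards the end stop, m: 0 fully back, 0.27 at most, 0.245 with the board clamped against the end stop. Starts at 0 to 0.02. Slides stiffly (about 1.5 N) on a rod behind the fence and stays where it is left. Its face to the board is at fixture y = -0.190 + joint value.
- jaw_back (a point): Where to push the jaw: middle of its back (side away from the end stop), 30 mm above the bench, at fixture x = -0.040, y = -0.204 + joint value. The jaw is an upright orange plate 14 mm thick along y, from 4 to 74 mm in front of the fence's face, 3 to 53 mm above the bench; its arm crosses over the fence 33 to 53 mm up.
- flux_jar: Small green jar, 42 mm across, 42 mm high, standing beyond the fence; origin: centre of its underside. Leave it.
- spray_can: White and blue can, 60 mm across, 170 mm high, at the left; origin: centre of its underside. Leave it.
- solder_reel: Metal reel standing on its end, 60 mm across, 40 mm high, at the left; origin: centre of its underside. Leave it.
- multimeter: Grey multimeter lying face up, 150 (x) x 76 (y) x 34 mm (41 mm at its dial), at the right; origin: centre of its underside. Leave it.
- screwdriver: Red-handled screwdriver, 180 mm long, lying at the left with its handle towards the robot; its x runs along it from handle to tip, origin at mid-length. Leave it.
- parts_cup: Amber cup, 64 mm across, 50 mm high, at the right; origin: centre of its underside. Leave it.
Not all that is in view belongs to the job. What is shaped like the board but pink or purple is not meant.

How it is judged (in metres and radians):
On the way:
1. the board sits flush against the fence, before the jaw has clamped it (x of board in the frame of fixture above -0.053 m and angle between the x axis of board and the x axis of fixture, either way round below 0.06 rad and value of joint jaw below 0.235 m), for 0.2 s.
At the end, for the whole second after the job is handed in: The heat-sink board lies flat and still, within 4 mm of the fence and of the end stop and square within 0.04 rad; the jaw is closed on it (joint above 0.241). It was never lifted or tipped, the heat sink not pressed, and nothing else was moved more than 15 mm (x of board in the frame of fixture above -0.052 m and y of board in the frame of fixture above 0.106 m and angle between the x axis of board and the x axis of fixture, either way round below 0.04 rad and value of joint jaw above 0.241 m and height (world z) of board below 0.004 m and angle between board's own z axis and vertical below 0.03 rad and linear speed of board below 0.01 m/s); the robot touches nothing.
It fails at once if the board is lifted or tipped (height (world z) of board above 0.008 m or angle between board's own z axis and vertical above 0.12 rad).
It fails at once if the fingers press on the heat sink (contact force between the fingers and heat_sink above 1 N).
It fails at once if the other board is moved more than 15 mm (distance of spare_board from where it was at the start of the episode above 0.015 m).
It fails at once if another thing on the bench is moved more than 15 mm (distance of any of flux_jar, spray_can, solder_reel, multimeter, screwdriver, parts_cup from where it was at the start of the episode above 0.015 m).
It also fails if it takes over 59 s, if anything falls off the work surface, if the arm or the gripper's body presses on something with over 40 N, if the wrist force passes 120 N, or if a joint passes its speed limit or range.

ROBOT

A 6-joint arm with a two-finger parallel gripper is mounted at the origin on the work surface. World frame = base frame: x ahead of the robot, y to its left, z up, the work surface at z = 0. Lengths are in mm, angles in rad, forces in N, time in s.
With the tool pointing down it reaches from about 375 to 900 mm from the base axis. Payload 3.1 kg.
Tool frame: the origin (TCP) lies midway between the tips of the shut fingers; the grasp point (between the pads) lies 19 mm behind it (r.grip_depth is the distance from the TCP to the grasp point, in mm); z points along the fingers, y is the line along which they close (so a half turn about z gives the same grasp; the last joint's range is limited). The gripper opens to 85 mm and grips with 20 to 120 N. Pads are 22 mm wide; open, the fingers measure 114 mm over their backs; the gripper's body (76 mm by 85 mm) begins 54 mm behind the grasp point. The pads swing forward as they close: fully open they stand 13 mm farther back than shut.
Start: joints at [-1.482, 0.527, 1.433, -0, 1.181, -0.178], TCP at [164.803, -602.857, 231.31] pointing down, gripper open.
Joint ranges: [-3.08, 3.08], [-0.75, 2.2], [0.22, 2.44], [-1.43, 4.57], [0, 2.65], [-2.85, 2.85]. Speed limits (rad/s): [2.79, 2.79, 3.14, 3.14, 3.14, 3.14].

INTERFACE

Orientations are given as a unit quaternion [w, x, y, z].
In Python, from plant import r gives the robot as it stands. The module is installed in compiled form; this text tells all that it offers.
- The arm moves only by the tool jog_arm, never from a script. Its argument "plan" is a list of rows, each a list of 3 entries, a list of its own where there are three numbers: the shift along the tool's x, y, z in cm, then the turn, a rotation vector about the tool's x, y, z in rad, then the finger opening in cm, from 0 to 8.54. In form: [[[tx, ty, tz], [wx, wy, wz], grip], ...]. A call has 1 to 10 rows; each row shifts and turns the commanded pose from where the row before left it, along the tool's axes as they then stand; what a row does not reach is not made up. A row lasts 1/8 s, in which the tool goes at most 62.5 mm and 10.7 degrees, less where a joint would pass 70% of its speed; a pose out of reach is approached as far as the arm can. A call is refused whole if a number of a shift passes 6.25 or a number of a turn 0.188, either way. A call with a gripper value outside its range is refused whole. The fingers move at their own pace and stop on an object; "squeeze" is the grip in N (left out, the last holds). Time passes only in rows, so rows that do not move let the fingers close. It gives the time, the measured TCP pose, the force, the opening and the grip force at its end, in the units of the state.
- r.state(): the state, without advancing time (a new reading comes with each control period).
- r.read_camera(name): name is "scene" or "top"; returns (picture, depth): 480x640x3 uint8, blue, green, red; 480x640 float32, mm along the optical axis (not along the pixel's ray), 0 where there is no reading.
- r.calibration(name): a dict with "fovy" (degrees; the focal length in pixels is half the picture's height over the tangent of half this angle, whatever the lens; pixels are square), "cx", "cy" (the principal point, pixels), "k1" (the pictures are not rectified: a ray, as slopes to the right and down, at radius r is drawn at 1 + k1 r^2 times it, then the intrinsics apply), "origin" and "rotation" of the camera in the world. Camera axes: x right, y down, z forward; pixel columns grow to the right and rows downward; lengths in mm; the calibration is good to about 2 mm. A picture is of the moment at which its call begins. calibration takes no time and is no camera call.
- r.hand_in(): hands the job in; it is judged then, once.
Trained networks look in the newest picture that a camera, given by its name, has taken for a name from the list of things; names that differ only in an ending like _2 or _b are one class to them, and where a whole thing is asked for, a point or a joint stands for the part that bears it (a point fixed in the world has none). Each returns a list of dicts, best first, with "confidence" (0 to 1); they miss things now and then, are a little off and sometimes report something else, mostly with a low value. They report only what shows in the picture. A call takes as long as a camera call. They do not tell look-alikes from the thing itself.
- r.boxes_of(camera, target): "box" ([centre column, centre row, width, height] in pixels, round what is visible of it).
- r.place_of(camera, target): "location" ([row, column] in pixels: a listed point, or the origin of a listed thing).
The state is a dict: "clock": time; "joints": joint angles; "qvel": joint speeds; "effort": joint torques, N m; "ee_pos": TCP position; "eef_rot": TCP orientation; "contact_force": force on the tool from outside, world axes, zero at the start; "ft_torque": the same for the moment, N m; "grip_width": finger opening in mm; "gripper_force": force on a finger pad.
Only numpy, scipy, OpenCV 4.12 (cv2) and the standard library are available. Lean on these libraries where they do the work, as an engineer would, in place of code of your own. Each camera call takes 0.05 s, during which the arm holds its last target. There are 200 camera calls.

## Working session

There is one attempt and no reset: what is moved stays moved. The work goes in short steps, Python scripts to look and compute and a tool call to move; the robot and the scene stay as the last step left them, time stands still between calls to the robot, and variables do not carry over. Pictures are saved under pics/ and viewed, at most 13 in all, crops included, and the job is handed in when it is done.

Besides the shell and the picture viewer there is one more tool, called by a JSON object that holds its "api" and its "payload". jog_arm: Moves the arm, as the interface text tells. Its arguments: {"type":"object","properties":{"plan":{"type":"array","items":{"type":"array"}},"squeeze":{"type":"number"}},"required":["plan"]}

```bash
mkdir -p pics; cat > h.py <<'E'
import numpy as np,cv2
from plant import r
def ray(c,u,v):
    K=r.calibration(c); f=240/np.tan(np.radians(K['fovy'])/2)
    d=np.array([(u-K['cx'])/f,(v-K['cy'])/f]); s=d.copy()
    for _ in range(20): s=d/(1+K['k1']*(s@s))
    return np.array(K['origin'],float),np.array(K['rotation'],float).reshape(3,3)@np.array([s[0],s[1],1])
def onz(c,u,v,z):
    o,d=ray(c,u,v); return o+d*(z-o[2])/d[2]
def proj(c,p):
    K=r.calibration(c); f=240/np.tan(np.radians(K['fovy'])/2)
    q=np.array(K['rotation'],float).reshape(3,3).T@(np.array(p,float)-np.array(K['origin'])); s=q[:2]/q[2]; s=s*(1+K['k1']*(s@s))
    return s*f+[K['cx'],K['cy']]
E
python3 - <<'E'
from h import *
for c in('top','scene'):
    im,d=r.read_camera(c); cv2.imwrite(f'pics/{c}0.png',im); np.save(f'{c}0.npy',d); print(c,r.calibration(c))
for n,z in [('board',0),('heat_sink',18),('spare_board',0),('fixture',0),('corner',0),('jaw_back',30),('multimeter',0),('parts_cup',0),('spray_can',0),('solder_reel',0),('screwdriver',0),('flux_jar',0)]:
    for q in r.place_of('top',n)[:2]:
        v,u=q['location'];print(n,round(q['confidence'],2),np.round([u,v]),onz('top',u,v,z).round())
print(r.state())
E
```

```text
top {'fovy': 49.243470733788506, 'cx': 315.3302570455297, 'cy': 236.5273541097646, 'k1': -0.059574329203445776, 'origin': array([ 214.78821518,   17.60473563, 1578.16849421]), 'rotation': array([-0.06679549,  0.7124239 , -0.69490105,  0.07143578])}
scene {'fovy': 48.63400004898514, 'cx': 315.55632748828236, 'cy': 243.6778689552301, 'k1': 0.05334367096137473, 'origin': array([1473.83033938,  229.7003277 ,  789.30310703]), 'rotation': array([-0.27546609,  0.5529383 ,  0.70543531, -0.34747474])}Traceback (most recent call last):
  File "<stdin>", line 6, in <module>
  File "h.py", line 9, in onz
    o,d=ray(c,u,v); return o+d*(z-o[2])/d[2]
        ~~~^^^^^^^
  File "h.py", line 7, in ray
    return np.array(K['origin'],float),np.array(K['rotation'],float).reshape(3,3)@np.array([s[0],s[1],1])
                                       ~~~~~~~~~~~~~~~~~~~~~~~~~~~~~~~~~~~~~^^^^^
ValueError: cannot reshape array of size 4 into shape (3,3)
```

View pics/top0.png

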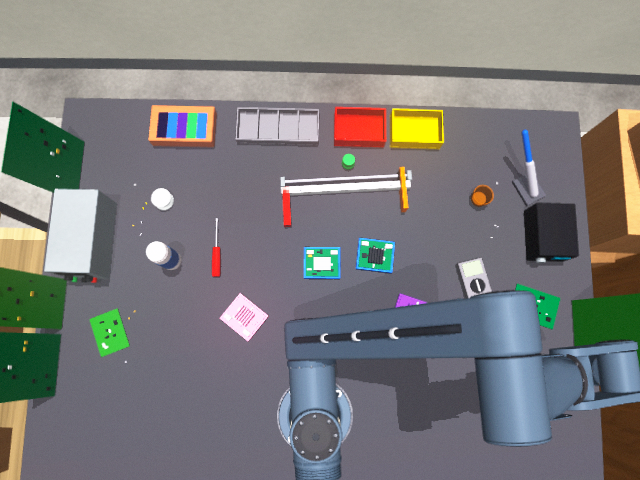

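View pics/scene0.png

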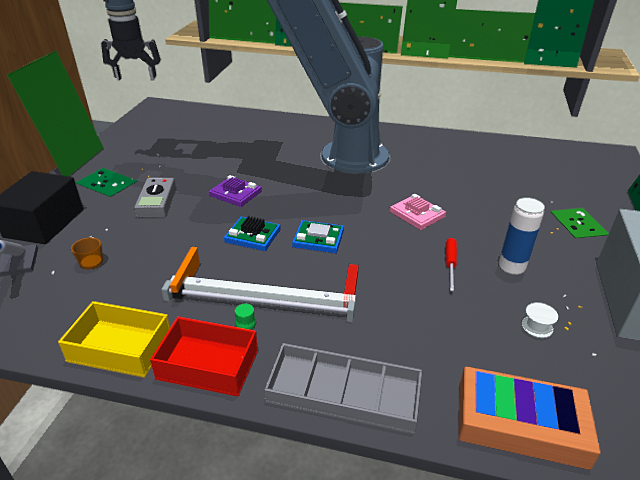

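The top view shows the heat-sink board at about (376,255) and the spare at (322,263). The red stop is near (287,205), the jaw near (404,188), and a purple decoy lies behind the board at (410,303). The rotation turns out to be a quaternion.

```bash
sed -i "1a from scipy.spatial.transform import Rotation as R\ndef M(K): return R.from_quat(np.roll(K['rotation'],-1)).as_matrix()" h.py
sed -i "s/np.array(K\['rotation'\],float).reshape(3,3)/M(K)/" h.py
cat > look.py <<'E'
from h import *
for c in ('top','scene'):
  r.read_camera(c)
  for n,z in [('board',0),('heat_sink',18),('spare_board',0),('fixture',0),('corner',0),('jaw_back',30),('multimeter',0)]:
    for q in r.place_of(c,n)[:2]:
        v,u=q['location'];print(c,n,round(q['confidence'],2),np.round([u,v]),onz(c,u,v,z).round(1))
E
python3 look.py
python3 - <<'E'
from h import *
im=cv2.imread('pics/top0.png'); h=cv2.cvtColor(im,cv2.COLOR_BGR2HSV)
def seg(lo,hi,box,z,name):
    m=cv2.inRange(h,np.array(lo),np.array(hi)); k=np.zeros_like(m); x0,y0,x1,y1=box; k[y0:y1,x0:x1]=m[y0:y1,x0:x1]
    p=np.argwhere(k)[:,::-1]
    w=np.array([onz('top',u,v,z)[:2] for u,v in p],np.float32)
    print(name,len(w),cv2.minAreaRect(w), w.min(0),w.max(0))
seg((95,120,60),(120,255,255),(350,230,400,280),16,'board')
seg((95,120,60),(120,255,255),(298,240,345,285),16,'spare')
seg((0,150,100),(6,255,255),(275,180,300,235),28,'stop')
seg((8,150,100),(22,255,255),(395,160,415,220),53,'jaw')
seg((0,0,150),(180,60,255),(275,165,415,200),28,'fence')
cv2.imwrite('pics/crop.png',cv2.resize(im[150:330,260:440],None,fx=3.3,fy=3.3,interpolation=cv2.INTER_CUBIC))
print(r.state())
E
```

```text
top board 0.8 [374. 255.] [ 475.6 -168.4    0. ]
top board 0.59 [243. 315.] [283.4 222.5   0. ]
top heat_sink 0.62 [373. 255.] [ 471.7 -165.7   18. ]
top heat_sink 0.51 [249. 312.] [293.4 202.6  18. ]
top spare_board 0.89 [322. 266.] [437.8 -11.5   0. ]
top fixture 0.66 [343. 193.] [669.2 -70.9   0. ]
top corner 0.98 [290. 195.] [658.3  94.5   0. ]
top jaw_back 0.82 [410. 202.] [ 638.3 -276.2   30. ]
top jaw_back 0.28 [373. 254.] [ 472.1 -164.    30. ]
top multimeter 0.66 [470. 285.] [ 389.2 -463.9    0. ]
scene board 0.95 [238. 192.] [ 288.8 -280.5    0. ]
scene board 0.69 [415. 214.] [278.6 213.2   0. ]
scene heat_sink 0.84 [254. 228.] [ 468.1 -169.7   18. ]
scene heat_sink 0.6 [417. 211.] [291.9 216.1  18. ]
scene spare_board 0.66 [318. 238.] [443.2 -11.9   0. ]
scene fixture 0.62 [268. 294.] [667.8 -70.7   0. ]
scene corner 0.76 [344. 306.] [664.6  98.4   0. ]
scene corner 0.58 [253. 230.] [ 449.6 -179.2    0. ]
scene jaw_back 0.86 [184. 259.] [ 634.9 -278.    30. ]
scene multimeter 0.61 [155. 205.] [ 406.2 -471.4    0. ]
board 314 ((472.8033752441406, -170.91610717773438), (112.
[... 755 characters left out ...]
y([-1.48251207e+00,  5.27465380e-01,  1.43268661e+00, -2.02535749e-05,
        1.18142293e+00, -1.78489112e-01]), 'qvel': array([-8.26352946e-04,  9.40725986e-05, -1.58727934e-03,  1.43421439e-04,
       -3.35171651e-04,  1.00470866e-03]), 'effort': array([-2.28758713e-04, -4.42317760e+01, -1.78423566e+01, -3.05180702e-04,
        7.67375677e-04,  3.40716511e-06]), 'ee_pos': array([ 164.79030347, -602.86164937,  231.3359613 ]), 'eef_rot': array([ 8.43453368e-06,  9.91116667e-01,  1.32995311e-01, -9.75901550e-06]), 'contact_force': array([-0.60943637, -0.120493  , -0.91673327]), 'ft_torque': array([ 0.03689412, -0.04360349, -0.03799666]), 'gripper_force': 0.0, 'grip_width': 85.13951918838579}
```

View pics/crop.png

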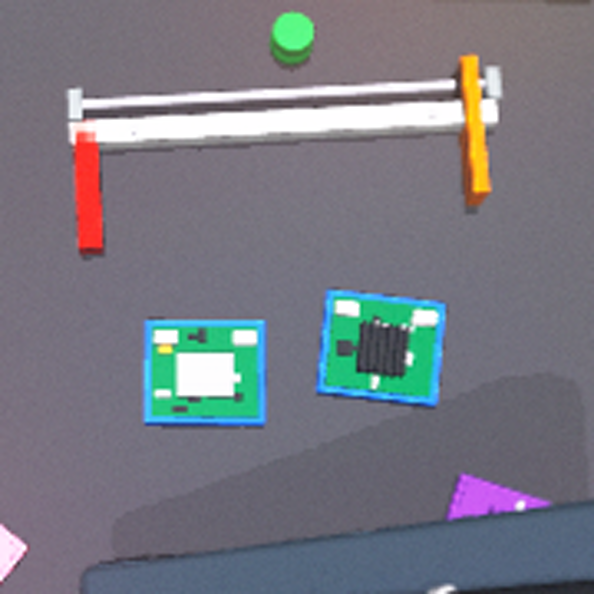

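```bash
cat >> h.py <<'E'
def cloud(d,c='top'):
    K=r.calibration(c); f=240/np.tan(np.radians(K['fovy'])/2); v,u=np.nonzero(d)
    uv=np.stack([u,v],1).astype(np.float64)
    s=cv2.undistortPoints(uv[:,None],np.array([[f,0,K['cx']],[0,f,K['cy']],[0,0,1]]),np.zeros(4))[:,0]
    t=s.copy()
    for _ in range(15): t=s/(1+K['k1']*(t**2).sum(1,keepdims=True))
    P=np.c_[t,np.ones(len(t))]*d[v,u][:,None]
    return P@M(K).T+np.array(K['origin'])
E
python3 - <<'E'
from h import *
P=cloud(np.load('top0.npy'))
def sel(x0,x1,y0,y1,z0,z1): return P[(P[:,0]>x0)&(P[:,0]<x1)&(P[:,1]>y0)&(P[:,1]<y1)&(P[:,2]>z0)&(P[:,2]<z1)]
b=sel(540,600,-150,50,-30,30); print('bench z',np.median(b[:,2]),b[:,2].std())
z0=np.median(b[:,2])
fe=sel(640,720,-290,125,z0+22,z0+33); fe=fe[(fe[:,1]<80)&(fe[:,1]>-220)]
# front edge per y bin
e=[]
for y in range(-220,80,10):
    q=fe[(fe[:,1]>=y)&(fe[:,1]<y+10)]
    if len(q)>2: e.append((y+5,q[:,0].min(),q[:,0].max()))
e=np.array(e); print(len(fe)); 
for k in (1,2):
    p=np.polyfit(e[:,0],e[:,k],1); p=np.polyfit(*e[np.abs(e[:,k]-np.polyval(p,e[:,0]))<4][:,[0,k]].T,1); print('fence',k,p,np.degrees(np.arctan(-p[0])), np.polyval(p,-70))
st=sel(555,650,75,130,z0+20,z0+34).astype(np.float32); print('stop',len(st),cv2.minAreaRect(st[:,:2].copy()))
j=sel(590,760,-300,-220,z0+45,z0+60).astype(np.float32); print('jaw',len(j),cv2.minAreaRect(j[:,:2].copy()), j[:,:2].min(0),j[:,:2].max(0))
bd=sel(400,540,-240,-100,z0+10,z0+50).astype(np.float32); print('board',len(bd),cv2.minAreaRect(bd[:,:2].copy()))
pu=sel(280,400,-330,-190,z0+10,z0+50).astype(np.float32); print('purple',pu.min(0),pu.max(0))
E
```

```text
bench z -1.5123957450095986 3.6312146411430533
811
fence 1 [-8.42739622e-02  6.64715481e+02] 4.817159888913454 670.6146579509973
fence 2 [-6.75885548e-02  7.08221759e+02] 3.8666581838697787 712.9529580164113
stop 207 ((602.5463256835938, 101.1434326171875), (94.36904907226562, 21.745098114013672), 2.586329221725464)
jaw 197 ((677.7161865234375, -254.91929626464844), (129.9686737060547, 16.02471160888672), 4.600088119506836) [ 612.45465 -266.649  ] [ 742.22345 -242.13947]
board 1125 ((470.2051696777344, -175.33697509765625), (117.98756408691406, 115.40402221679688), 85.13155364990234)
purple [ 320.2428   -318.4808      8.489806] [ 392.61273 -193.0685    44.89441]
```

```bash
python3 - <<'E'
from h import *
im=cv2.imread('pics/top0.png'); g=cv2.cvtColor(im,cv2.COLOR_BGR2GRAY).astype(float)
for c in (300,340,390): print(c,g[172:206,c].astype(int))
def line(cols,r0,r1,thr,z,side):
    w=[]
    for c in cols:
        a=g[r0:r1,c]; i=[k for k in range(len(a)-1) if (a[k]>=thr>a[k+1] if side else a[k]<thr<=a[k+1])]
        if not i: continue
        k=i[-1]; w.append(onz('top',c,r0+k+(a[k]-thr)/(a[k]-a[k+1]),z)[:2])
    w=np.array(w); p=np.polyfit(w[:,1],w[:,0],1); res=w[:,0]-np.polyval(p,w[:,1]); ok=abs(res)<3; p=np.polyfit(w[ok,1],w[ok,0],1)
    print(ok.sum(),len(ok),p,np.degrees(np.arctan(-p[0])),res.std())
line(range(300,392),180,204,190,28,1)
E
```

```text
300 [117 113 115 117 118 114 115 211 253 239 109  85  87 119 254 253 252 252
 214 254 244 151 142  85 115 117 119 117 116 115 114 115 116 115]
340 [123 121 120 122 120 243 245 233 105  88  93 150 254 254 254 254 254 254
 217 150 129  92 118 120 117 122 120 119 120 118 119 120 120 117]
390 [124 121 163 249 245 159 101  95 117 254 254 251 252 233 254 254 181 142
 108 121 118 120 119 122 118 122 121 119 122 121 120 119 118 121]
92 92 [-8.03363953e-02  6.64622723e+02] 4.593072208370411 0.7075753072401727
```

{"api": "jog_arm", "payload": {"plan": [[[0,0,0],[0,0,0.0945],6],[[0,0,0],[0,0,0.0945],6],[[2.5,-4.07,0],[0,0,0],6],[[2.5,-4.07,0],[0,0,0],6],[[2.5,-4.07,0],[0,0,0],6],[[2.5,-4.07,0],[0,0,0],6],[[2.5,-4.07,0],[0,0,0],6],[[2.5,-4.07,0],[0,0,0],6],[[2.5,-4.07,0],[0,0,0],6],[[2.5,-4.07,0],[0,0,0],6]]}}

```text
clock: 2.2
ee_pos: [339.6, -261.6, 231.6]
eef_rot: [0.0, 0.999, 0.039, 0.0]
contact_force: [-0.3, -0.6, 0.5]
grip_width: 59.9
gripper_force: 0.0
```

{"api": "jog_arm", "payload": {"plan": [[[2.5,-4.07,0],[0,0,0],6],[[2.5,-4.07,0],[0,0,0],6],[[0,0,0],[0,0,0],6],[[0,0,0],[0,0,0],6]]}}

```text
clock: 2.7
ee_pos: [382.6, -178.0, 231.5]
eef_rot: [0.0, 0.999, 0.039, 0.0]
contact_force: [0.5, -0.5, 0.2]
grip_width: 60.1
gripper_force: 0.0
```

{"api": "jog_arm", "payload": {"plan": [[[0,0,4],[0,0,0],6],[[0,0,4],[0,0,0],6],[[0,0,4],[0,0,0],6],[[0,0,4],[0,0,0],6],[[0,0,0],[0,0,0],6]]}}

```text
clock: 3.32
ee_pos: [380.7, -178.0, 69.2]
eef_rot: [-0.002, 0.999, 0.038, -0.002]
contact_force: [0.3, 0.1, -0.0]
grip_width: 59.8
gripper_force: 0.0
```

```bash
python3 - <<'E'
from h import *
a,_=r.read_camera('top'); b,_=r.read_camera('scene')
A=cv2.resize(a[150:350,260:450],(380,400)); B=cv2.resize(b[130:330,140:340],(400,400))
cv2.imwrite('pics/pre.png',np.hstack([A,B]))
E
```

```text
(no output)
```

View pics/pre.png

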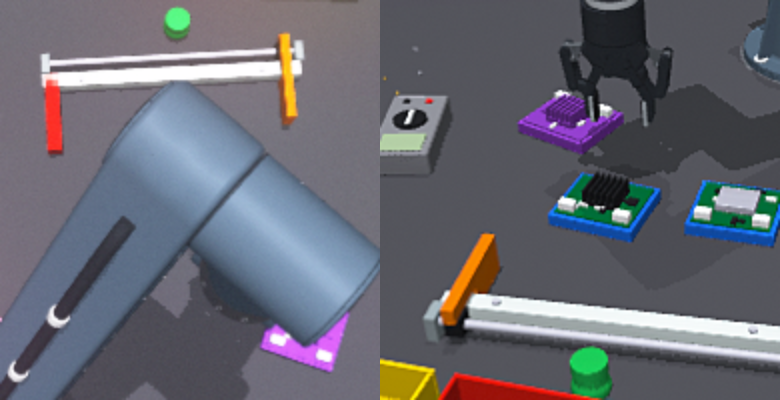

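The left panel (top) shows the arm hiding the board. The right panel (scene) shows the gripper behind the heat-sink board, with the purple decoy near the left finger. I'll check that clearance from the decoy's right corner, at scene pixel about (261,192).

```bash
python3 - <<'E'
from h import *
print(onz('scene',261,190,14),onz('scene',230,207,10))
for y in(-133,-223):
  for x in (370,392): print(x,y,proj('scene',[x,y,8]))
E
```

```text
[ 284.97640611 -211.88853471   14.        ] [ 380.41475545 -266.64847451   10.        ]
370 -133 [279.56087359 212.39315088]
392 -133 [277.10808799 217.00296064]
370 -223 [247.01693861 207.7557402 ]
392 -223 [244.1934104  212.25625113]
```

{"api": "jog_arm", "payload": {"plan": [[[0.5,0,0],[0,0,0],4.5],[[0,0,0],[0,0,0],4.5],[[0,0,2],[0,0,0],4.5],[[0,0,2],[0,0,0],4.5],[[0,0,2],[0,0,0],4.5],[[0,0,0.4],[0,0,0],4.5],[[0,0,0],[0,0,0],4.5]]}}

```text
clock: 4.3
ee_pos: [387.7, -177.4, 7.8]
eef_rot: [0.0, 0.999, 0.039, 0.0]
contact_force: [0.1, 0.4, 0.1]
grip_width: 45.1
gripper_force: 0.0
```

```bash
python3 - <<'E'
from h import *
b,_=r.read_camera('scene')
cv2.imwrite('pics/low.png',cv2.resize(b[150:270,180:340],(800,600)))
E
```

```text
(no output)
```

View pics/low.png

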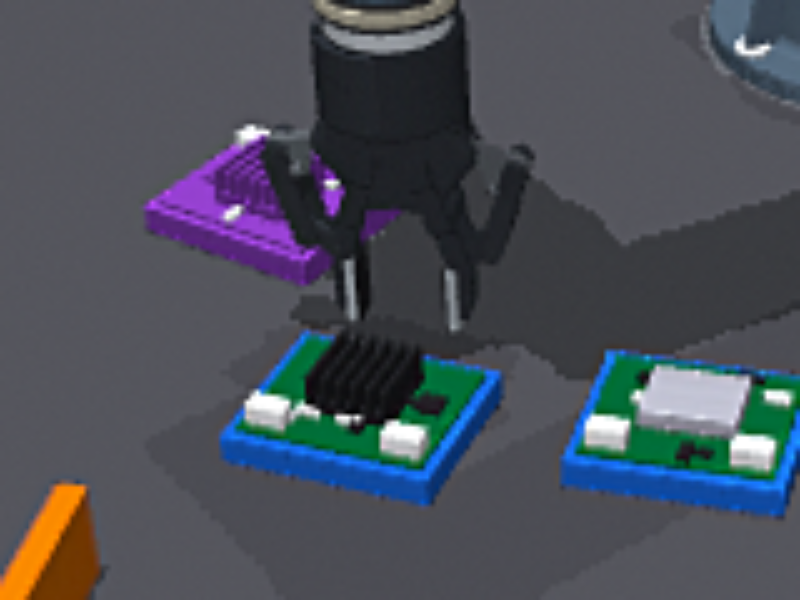

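{"api": "jog_arm", "payload": {"plan": [[[0.6,0,0.3],[0,0,0],4.5],[[0.4,0,0],[0,0,0],6],[[0,0,0],[0,0,0],6],[[1,0,0],[0,0,0],6],[[1,0,0],[0,0,0],6],[[1,0,0],[0,0,0],6],[[1,0,0],[0,0,0],6],[[1,0,0],[0,0,0],6],[[1,0,0],[0,0,0],6],[[1,0,0],[0,0,0],6]]}}

```text
clock: 5.6
ee_pos: [467.4, -170.6, 4.3]
eef_rot: [-0.0, 0.999, 0.039, -0.0]
contact_force: [-3.6, -1.0, 0.8]
grip_width: 60.2
gripper_force: 1.7
```

{"api": "jog_arm", "payload": {"plan": [[[1,0,0],[0,0,0],6],[[1,0,0],[0,0,0],6],[[1,0,0],[0,0,0],6],[[1,0,0],[0,0,0],6],[[1,0,0],[0,0,0],6],[[1,0,0],[0,0,0],6],[[0.5,0,0],[0,0,0],6],[[0,0,0],[0,0,0],6]]}}

```text
clock: 6.6
ee_pos: [533.4, -166.4, 4.5]
eef_rot: [0.001, 0.999, 0.039, 0.001]
contact_force: [-0.7, 0.6, -0.4]
grip_width: 60.2
gripper_force: 0.0
```

```bash
python3 - <<'E'
from h import *
b,_=r.read_camera('scene')
cv2.imwrite('pics/mid.png',cv2.resize(b[190:340,150:350],(800,600)))
print(r.state()['contact_force'])
E
```

```text
[-0.64189817 -0.62060689 -0.0283094 ]
```

View pics/mid.png

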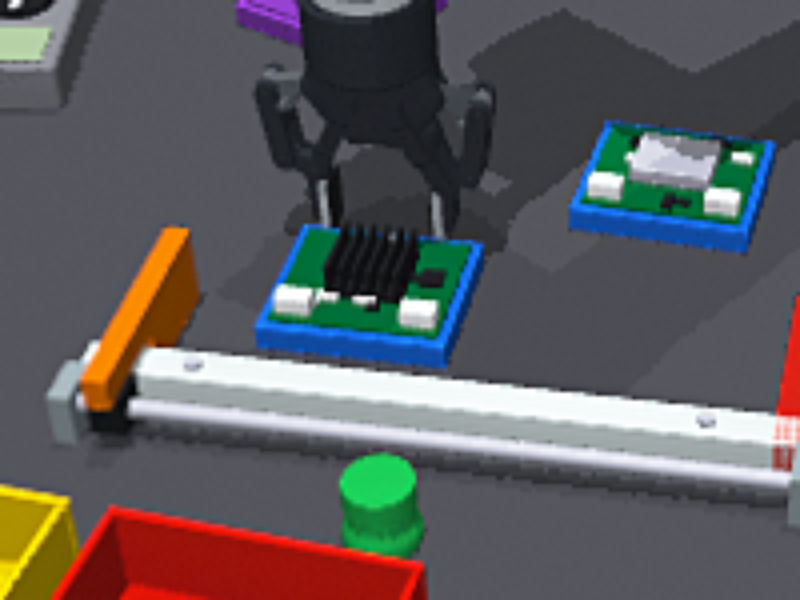

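The board is square to the fence with about 35 mm to go. I'll push on and then creep into contact, watching the force.

{"api": "jog_arm", "payload": {"plan": [[[0.8,0,0],[0,0,0],6],[[0.8,0,0],[0,0,0],6],[[0.8,0,0],[0,0,0],6],[[0.5,0,0],[0,0,0],6],[[0.2,0,0],[0,0,0],6],[[0,0,0],[0,0,0],6]]}}

```text
clock: 7.4
ee_pos: [563.4, -163.7, 4.3]
eef_rot: [0.0, 0.999, 0.039, 0.001]
contact_force: [-1.7, 0.3, 0.3]
grip_width: 60.1
gripper_force: 0.8
```

{"api": "jog_arm", "payload": {"plan": [[[0.2,0,0],[0,0,0],6],[[0.2,0,0],[0,0,0],6],[[0,0,0],[0,0,0],6]]}}

```text
clock: 7.78
ee_pos: [567.0, -163.2, 4.3]
eef_rot: [-0.0, 0.999, 0.039, 0.0]
contact_force: [-2.8, -0.3, 0.5]
grip_width: 60.3
gripper_force: 1.4
```

{"api": "jog_arm", "payload": {"plan": [[[0.2,0,0],[0,0,0],6],[[0.1,0,0],[0,0,0],6],[[0,0,0],[0,0,0],6]]}}

```text
clock: 8.15
ee_pos: [570.1, -163.0, 4.3]
eef_rot: [0.0, 0.999, 0.039, 0.0]
contact_force: [-2.8, 0.4, 0.9]
grip_width: 59.9
gripper_force: 1.5
```

{"api": "jog_arm", "payload": {"plan": [[[0.2,0,0],[0,0,0],6],[[0,0,0],[0,0,0],6]]}}

```text
clock: 8.4
ee_pos: [571.1, -162.9, 4.3]
eef_rot: [-0.0, 0.999, 0.039, -0.001]
contact_force: [-5.4, -0.9, 2.4]
grip_width: 59.7
gripper_force: 2.7
```

{"api": "jog_arm", "payload": {"plan": [[[0.2,0,0],[0,0,0],6],[[0,0,0],[0,0,0],6],[[0,0,0],[0,0,0],6],[[0,0,0],[0,0,0],6]]}}

```text
clock: 8.9
ee_pos: [571.1, -162.8, 4.3]
eef_rot: [-0.001, 0.999, 0.039, -0.003]
contact_force: [-9.2, -3.1, 5.1]
grip_width: 59.8
gripper_force: 4.7
```

```bash
python3 - <<'E'
from h import *
b,_=r.read_camera('scene')
cv2.imwrite('pics/flush.png',cv2.resize(b[190:340,150:350],(800,600)))
E
```

```text
(no output)
```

View pics/flush.png

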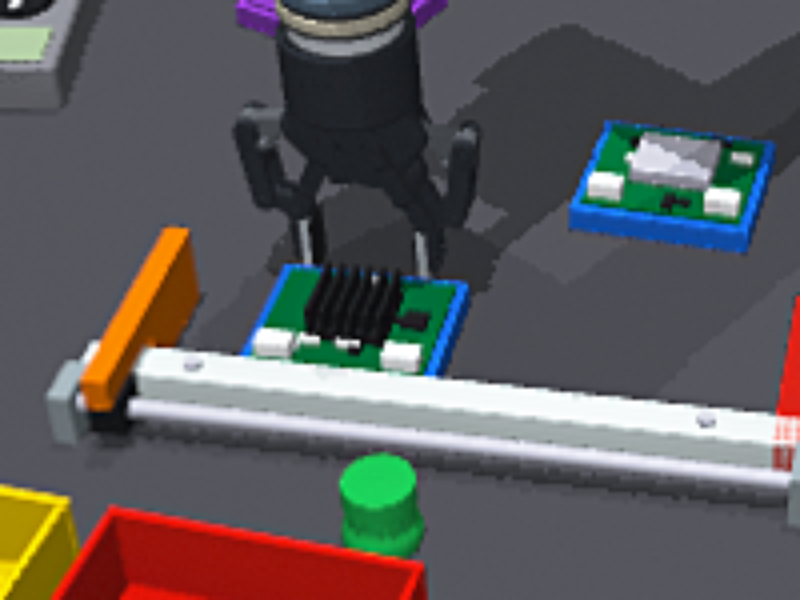

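The board is against the fence: motion stopped at 9 N, at the TCP position I computed. Next I back off, rise, close the fingers, move behind the jaw and turn so the pad sides face it.

{"api": "jog_arm", "payload": {"plan": [[[-1,0,0],[0,0,0],6],[[-2,0,0],[0,0,0],6],[[0,0,-4],[0,0,0],6],[[0,0,-4],[0,0,0],3],[[0,0,-4],[0,0,0],0],[[2.4,4.1,0],[0,0,0],0],[[2.4,4.1,0],[0,0,0],0],[[2.3,4.1,0],[0,0,0],0],[[2.3,4,0],[0,0,0],0],[[0,0,0],[0,0,-0.175],0]]}}

```text
clock: 10.2
ee_pos: [653.6, -324.7, 124.6]
eef_rot: [0.003, 0.992, 0.127, 0.003]
contact_force: [-1.6, 0.6, -0.4]
grip_width: 0.3
gripper_force: 0.0
```

{"api": "jog_arm", "payload": {"plan": [[[0,0,0],[0,0,-0.175],0],[[0,0,0],[0,0,-0.175],0],[[0,0,0],[0,0,-0.175],0],[[0,0,0],[0,0,-0.175],0],[[0,0,0],[0,0,-0.175],0],[[0,0,0],[0,0,-0.175],0],[[0,0,0],[0,0,-0.175],0],[[0,0,0],[0,0,-0.171],0],[[0,0,0],[0,0,0],0]]}}

```text
clock: 11.32
ee_pos: [651.3, -320.5, 124.4]
eef_rot: [0.001, 0.68, 0.733, 0.001]
contact_force: [0.4, -0.6, -0.0]
grip_width: 0.2
gripper_force: 0.0
```

```bash
python3 - <<'E'
from h import *
b,_=r.read_camera('scene')
for n,z in [('jaw_back',30),('board',0),('heat_sink',18),('corner',0)]:
    for q in r.place_of('scene',n)[:2]:
        v,u=q['location'];print(n,round(q['confidence'],2),onz('scene',u,v,z).round(1))
s=r.state();print(s['joints'],s['ee_pos'],s['eef_rot'])
E
```

```text
jaw_back 0.74 [ 630.6 -268.1   30. ]
jaw_back 0.37 [ 439.3 -443.9   30. ]
board 0.81 [ 296.9 -282.5    0. ]
board 0.7 [278.5 207.7   0. ]
heat_sink 0.9 [ 629.  -150.2   18. ]
heat_sink 0.72 [ 317.1 -276.2   18. ]
corner 0.96 [657.9  98.6   0. ]
[-6.11285380e-01  7.77545667e-01  1.24024599e+00  1.87394973e-04
  1.12317691e+00 -6.88086516e-01] [ 650.55007318 -320.32044305  124.325757  ] [2.97742572e-04 6.79468565e-01 7.33704548e-01 1.25920254e-04]
```

{"api": "jog_arm", "payload": {"plan": [[[0,0,3],[0,0,0],0],[[0,0,3],[0,0,0],0],[[0,0,3],[0,0,0],0],[[0,0,1.2],[0,0,0],0],[[0,0,0],[0,0,0],0],[[1,0,0],[0,0,0],0],[[1,0,0],[0,0,0],0],[[0.8,0,0],[0,0,0],0],[[0,0,0],[0,0,0],0]]}}

```text
clock: 12.7
ee_pos: [648.3, -291.1, 22.8]
eef_rot: [0.0, 0.678, 0.735, 0.0]
contact_force: [-0.4, 0.6, -0.8]
grip_width: -0.1
gripper_force: 0.0
```

{"api": "jog_arm", "payload": {"plan": [[[0.5,0,0],[0,0,0],0],[[0.5,0,0],[0,0,0],0],[[0.5,0,0],[0,0,0],0],[[0.5,0,0],[0,0,0],0],[[0,0,0],[0,0,0],0]]}}

```text
clock: 13.32
ee_pos: [646.5, -271.9, 22.3]
eef_rot: [-0.0, 0.679, 0.734, 0.0]
contact_force: [0.0, 0.3, -0.1]
grip_width: -0.1
gripper_force: 0.0
```

```bash
python3 - <<'E'
from h import *
b,_=r.read_camera('scene')
cv2.imwrite('pics/jaw.png',cv2.resize(b[190:340,140:340],(800,600)))
E
```

```text
(no output)
```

View pics/jaw.png

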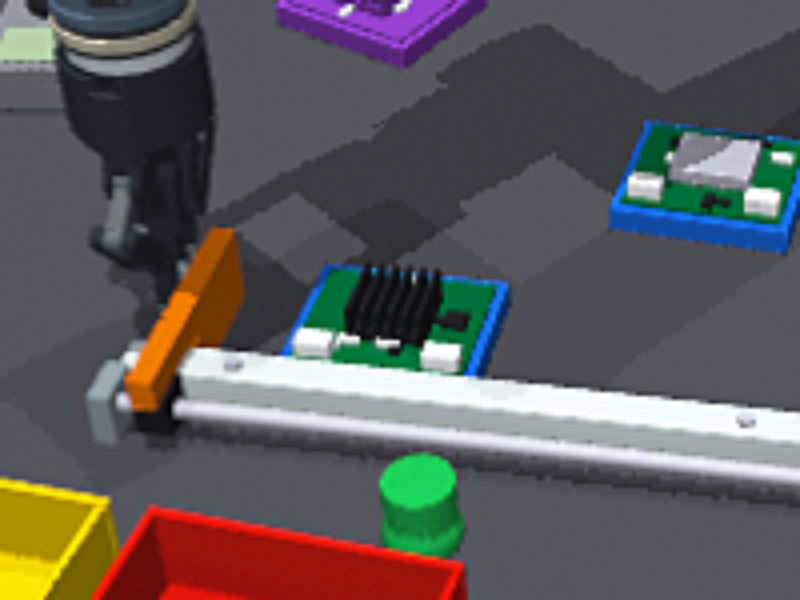

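The fingers are right behind the jaw, with the board still against the fence. Pushing along the fence now.

{"api": "jog_arm", "payload": {"plan": [[[0.5,0,0],[0,0,0],0],[[0.6,0,0],[0,0,0],0],[[0.8,0,0],[0,0,0],0],[[0.8,0,0],[0,0,0],0],[[0.8,0,0],[0,0,0],0],[[0.8,0,0],[0,0,0],0],[[0.8,0,0],[0,0,0],0],[[0.8,0,0],[0,0,0],0],[[0.8,0,0],[0,0,0],0],[[0.8,0,0],[0,0,0],0]]}}

```text
clock: 14.62
ee_pos: [640.5, -197.3, 22.4]
eef_rot: [-0.0, 0.679, 0.734, -0.0]
contact_force: [-1.4, -4.5, 0.2]
grip_width: 0.1
gripper_force: 2.0
```

{"api": "jog_arm", "payload": {"plan": [[[0.8,0,0],[0,0,0],0],[[0.8,0,0],[0,0,0],0],[[0.8,0,0],[0,0,0],0],[[0.8,0,0],[0,0,0],0],[[0.8,0,0],[0,0,0],0],[[0.8,0,0],[0,0,0],0],[[0.8,0,0],[0,0,0],0],[[0.8,0,0],[0,0,0],0],[[0.8,0,0],[0,0,0],0],[[0,0,0],[0,0,0],0]]}}

```text
clock: 15.88
ee_pos: [635.0, -124.1, 22.3]
eef_rot: [-0.001, 0.679, 0.734, 0.001]
contact_force: [0.3, 0.0, -0.1]
grip_width: 0.2
gripper_force: 0.0
```

```bash
python3 - <<'E'
from h import *
b,_=r.read_camera('scene')
cv2.imwrite('pics/jaw2.png',cv2.resize(b[210:360,180:380],(800,600)))
E
```

```text
(no output)
```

View pics/jaw2.png

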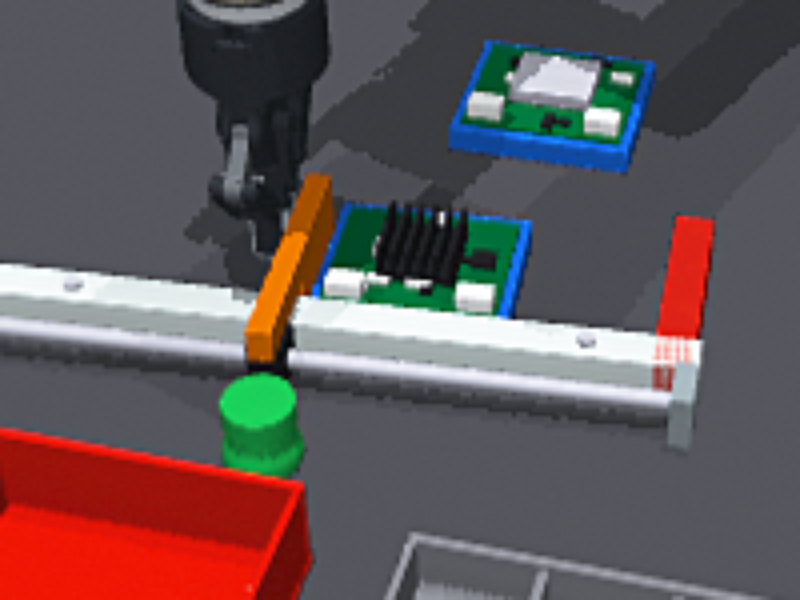

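The board slides with the jaw and about 80 mm remain.

{"api": "jog_arm", "payload": {"plan": [[[0.6,0,0],[0,0,0],0],[[0.8,0,0],[0,0,0],0],[[0.8,0,0],[0,0,0],0],[[0.8,0,0],[0,0,0],0],[[0.8,0,0],[0,0,0],0],[[0.8,0,0],[0,0,0],0],[[0.8,0,0],[0,0,0],0],[[0.8,0,0],[0,0,0],0],[[0.6,0,0],[0,0,0],0],[[0.3,0,0],[0,0,0],0]]}}

```text
clock: 17.18
ee_pos: [629.6, -54.6, 22.3]
eef_rot: [0.0, 0.679, 0.734, 0.0]
contact_force: [1.1, -2.5, -2.1]
grip_width: -0.3
gripper_force: 1.7
```

{"api": "jog_arm", "payload": {"plan": [[[0.2,0,0],[0,0,0],0],[[0.2,0,0],[0,0,0],0],[[0.2,0,0],[0,0,0],0],[[0,0,0],[0,0,0],0]]}}

```text
clock: 17.68
ee_pos: [629.0, -48.9, 22.3]
eef_rot: [-0.0, 0.679, 0.734, 0.0]
contact_force: [0.1, -1.9, -0.9]
grip_width: 0.0
gripper_force: 1.1
```

{"api": "jog_arm", "payload": {"plan": [[[0.2,0,0],[0,0,0],0],[[0.2,0,0],[0,0,0],0],[[0.1,0,0],[0,0,0],0],[[0,0,0],[0,0,0],0]]}}

```text
clock: 18.18
ee_pos: [628.6, -43.9, 22.3]
eef_rot: [-0.0, 0.679, 0.734, 0.0]
contact_force: [0.3, -3.2, -1.4]
grip_width: -0.0
gripper_force: 1.4
```

{"api": "jog_arm", "payload": {"plan": [[[0.2,0,0],[0,0,0],0],[[0.1,0,0],[0,0,0],0],[[0,0,0],[0,0,0],0]]}}

```text
clock: 18.55
ee_pos: [628.6, -43.1, 22.4]
eef_rot: [0.001, 0.679, 0.734, -0.001]
contact_force: [-0.2, -8.9, -2.3]
grip_width: 0.1
gripper_force: 4.7
```

{"api": "jog_arm", "payload": {"plan": [[[0.2,0,0],[0,0,0],0],[[0.1,0,0],[0,0,0],0],[[0,0,0],[0,0,0],0],[[0,0,0],[0,0,0],0]]}}

```text
clock: 19.05
ee_pos: [628.7, -43.1, 22.5]
eef_rot: [0.003, 0.678, 0.735, -0.002]
contact_force: [-0.4, -17.3, -2.8]
grip_width: -0.2
gripper_force: 8.7
```

{"api": "jog_arm", "payload": {"plan": [[[-0.6,0,0],[0,0,0],0],[[-2,0,0],[0,0,0],0],[[-3,0,0],[0,0,0],0],[[0,0,-4],[0,0,0],0],[[0,0,-4],[0,0,0],0],[[-4,0,-4],[0,0,0],0],[[-4,0,-4],[0,0,0],0],[[-4,0,0],[0,0,0],0],[[-4,0,0],[0,0,0],0],[[0,0,0],[0,0,0],0]]}}

```text
clock: 20.3
ee_pos: [644.8, -256.9, 182.4]
eef_rot: [0.0, 0.68, 0.733, 0.0]
contact_force: [-0.5, -0.3, 0.2]
grip_width: -0.1
gripper_force: 0.0
```

```bash
python3 - <<'E'
from h import *
b,_=r.read_camera('scene'); a,d=r.read_camera('top')
cv2.imwrite('pics/end.png',np.hstack([cv2.resize(b[210:330,240:360],(400,400)),cv2.resize(a[150:270,260:380],(400,400))]))
print(r.state()['contact_force'])
E
```

```text
[ 0.75076723  0.46006605 -0.64312978]
```

View pics/end.png

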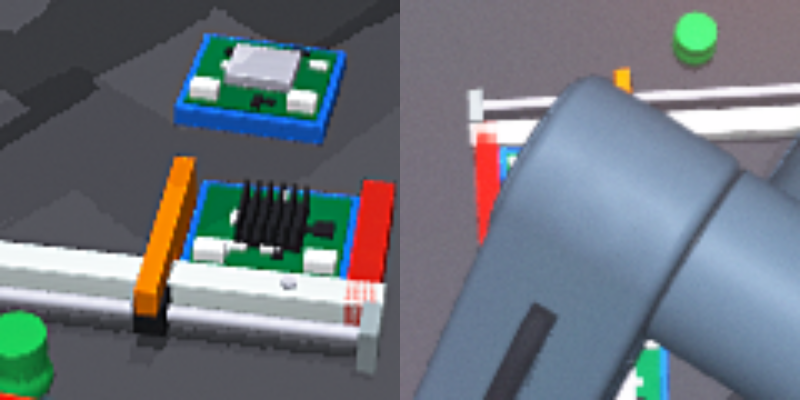

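The scene view shows the board snug between jaw and stop. I'll move the arm away so the top camera can check the gap to the fence.

{"api": "jog_arm", "payload": {"plan": [[[-4,-1,-1],[0,0,0],0],[[-4,-1,-1],[0,0,0],0],[[-4,-2,0],[0,0,0],0],[[-4,-2,0],[0,0,0],0],[[-4,-2,0],[0,0,0],0],[[-4,-2,0],[0,0,0],0],[[-4,-2,0],[0,0,0],0],[[0,0,0],[0,0,0],0],[[0,0,0],[0,0,0],0]]}}

```text
clock: 21.52
ee_pos: [547.8, -540.1, 201.8]
eef_rot: [-0.001, 0.679, 0.735, 0.001]
contact_force: [1.0, 0.1, -0.3]
grip_width: -0.0
gripper_force: 0.0
```

```bash
python3 - <<'E'
from h import *
a,d=r.read_camera('top')
cv2.imwrite('pics/end2.png',cv2.resize(a[160:290,260:390],(600,600),interpolation=cv2.INTER_CUBIC))
h=cv2.cvtColor(a,cv2.COLOR_BGR2HSV); m=cv2.inRange(h,np.array((95,120,60)),np.array((120,255,255)))
for n,(x0,y0,x1,y1) in {'board':(285,180,345,238),'spare':(298,240,345,285)}.items():
    p=np.argwhere(m[y0:y1,x0:x1])[:,::-1]+[x0,y0]; w=np.array([onz('top',u,v,16)[:2] for u,v in p],np.float32); print(n,len(w),cv2.minAreaRect(w))
E
```

```text
board 275 ((611.9146728515625, 36.00310516357422), (98.42451477050781, 109.41051483154297), 4.630666255950928)
spare 243 ((445.7857971191406, -11.143634796142578), (94.31503295898438, 109.0952377319336), 1.465467929840088)
```

View pics/end2.png

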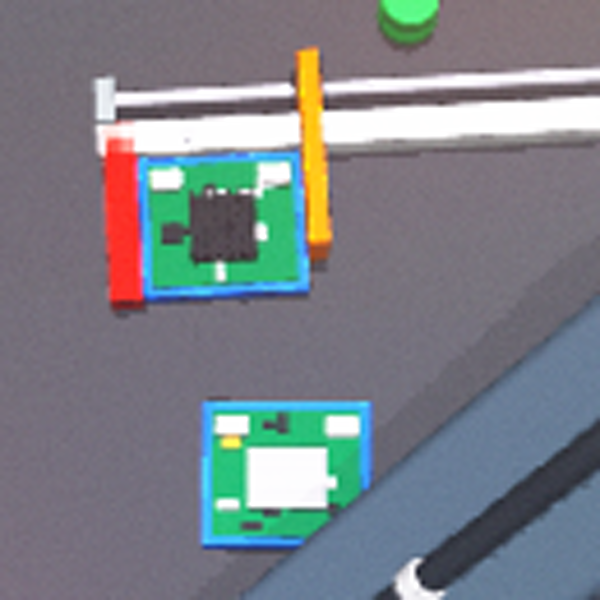

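The top view shows the board flush with the fence and touching the stop and jaw. Its yaw is 4.6°, the same as the fence, and the spare hasn't moved. Handing in.

```bash
python3 -c "
from plant import r
print(r.hand_in())"
```

```text
the job is handed in; nothing more can be done
None
```

The job is handed in, though no verdict came back: in the last top view the heat-sink board is flush with the fence and snug between the orange jaw and the red end stop, the spare board is unmoved, and the arm is clear.

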